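# Transfer the carving gouges to the bench rack in reverse order

### The arm

A 6-joint arm with a two-finger parallel gripper is mounted at the origin on the work surface. World frame = base frame: x ahead of the robot, y to its left, z up, the work surface at z = 0. Lengths are in m, angles in rad, forces in N, time in s.
With the tool pointing down it reaches from about 0.325 to 0.75 m from the base axis. Payload 7.6 kg.
Tool frame: the origin (TCP) lies on the mounting face of the last link; the fingertips stand 173 mm ahead of it and the grasp point (between the pads) lies arm.pinch_z ahead of it (arm.pinch_z is the distance from the TCP to the grasp point, in m); z points along the fingers, y is the line along which they close (so a half turn about z gives the same grasp; the last joint's range is limited). The gripper opens to 85 mm and grips with 20 to 120 N. Pads are 22 mm wide; open, the fingers measure 114 mm over their backs; the gripper's body (76 mm by 85 mm) begins 54 mm behind the grasp point. The pads swing forward as they close: fully open they stand 13 mm farther back than shut.
Start: joints at [-1.213, 0.052, 1.401, -0, 1.689, -0.07], TCP at [0.218, -0.478, 0.405] pointing down, gripper open.
Joint ranges: [-2.9, 2.9], [-0.91, 2.17], [0.12, 2.37], [-1.06, 4.2], [0.26, 2.73], [-2.93, 2.93]. Speed limits (rad/s): [2.57, 2.57, 3.01, 3.14, 3.14, 3.14].

### API

Orientations are given as a rotation vector (axis times angle).
In Python, from rig import arm gives the robot as it stands. The module is installed in compiled form; this text tells all that it offers.
- The arm moves only by the tool jog_arm, never from a script. Its argument "rows" is a list of rows, each an object with "offset": the shift along the tool's x, y, z in m, a list of three; "turn": the turn, a rotation vector about the tool's x, y, z in degrees, a list of three; "claw": the finger opening in m, from 0 to 0.0854. In form: [{"offset": [dx, dy, dz], "turn": [ax, ay, az], "claw": claw}, ...]. A call has 1 to 8 rows; each row shifts and turns the commanded pose from where the row before left it, along the tool's axes as they then stand; what a row does not reach is not made up. A row lasts 1/10 s, in which the tool goes at most 50 mm and 8.59 degrees, less where a joint would pass 70% of its speed; a pose out of reach is approached as far as the arm can. A call with a gripper value outside its range is refused whole. The fingers move at their own pace and stop on an object; "newtons" is the grip in N (left out, the last holds). Time passes only in rows, so rows that do not move let the fingers close. It gives the time, the measured TCP pose, the force, the opening and the grip force at its end, in the units of the state.
- arm.sense(): the state, without advancing time (a new reading comes with each control period).
- arm.grab_frame(name): name is "scene" or "top" or "wrist"; returns the picture (480x640x3 uint8, blue, green, red); there is no depth.
- arm.calibration(name): a dict with "mtx" (3x3 intrinsics, pixels), "k1" (the pictures are not rectified: a ray, as slopes to the right and down, at radius r is drawn at 1 + k1 r^2 times it, then the intrinsics apply), "R" (3x3) and "t" (3): a world point X has camera coordinates R X + t; the wrist camera has in their place "T_tool_cam" (4x4, takes a point from camera to tool coordinates, whose origin is the TCP and whose axes are the flange's). Camera axes: x right, y down, z forward; pixel columns grow to the right and rows downward; lengths in m; the calibration is good to about 2 mm. A picture is of the moment at which its call begins: read the wrist's pose just before it. calibration takes no time and is no camera call.
- arm.close_job(): hands the job in; it is judged then, once.
Trained networks look in the newest picture that a camera, given by its name, has taken for a name from the list of things; names that differ only in an ending like _2 or _b are one class to them, and where a whole thing is asked for, a point or a joint stands for the part that bears it (a point fixed in the world has none). Each returns a list of dicts, best first, with "conf" (0 to 1); they miss things now and then, are a little off and sometimes report something else, mostly with a low value. They report only what shows in the picture. A call takes as long as a camera call. They do not tell look-alikes from the thing itself.
- arm.silhouettes(label, camera): "region" (480x640 bool, what is visible of it) and "box" ([left, top, right, bottom] in pixels, round what is visible of it).
The state is a dict: "t": time; "joint_pos": joint angles; "joint_vel": joint speeds; "effort": joint torques, N m; "position": TCP position; "ee_rot": TCP orientation; "ft_force": force on the tool from outside, world axes, zero at the start; "ft_torque": the same for the moment, N m; "opening": finger opening in m; "gripper_force": force on a finger pad.
Only numpy, scipy, OpenCV 4.12 (cv2) and the standard library are available. Lean on these libraries where they do the work, as an engineer would, in place of code of your own. Each camera call takes 0.05 s, during which the arm holds its last target. There are 200 camera calls.

### The job

Move the four carving gouges from the dark travel rack to the white bench rack so that their left-to-right order, as seen from the robot, is reversed: the gouge that lies leftmost now ends up rightmost, and so on, one in each groove. Each must lie level in its groove across both rails, blade pointing away from the robot and set as far along the groove as it was in the travel rack (within about 2 cm). Do not drop any on to the bench, leave the hare and the mallet where they are, and let go of everything at the end.

Things in the scene. Friction and masses are not known exactly. Their poses are not given: they have to be found in the camera images.
- gouge_red: Loose gouge, red handle end, 0.12 kg. Origin on its axis at the grip point, near the centre of mass; x towards the blade; may be rolled about x. Round handle 26 mm thick, x -86 to +35 mm (red to -17, then bare wood), ferrule 20 mm thick to +50, shank 9 mm thick to +120, flat blade 20 mm wide to +155. Starts in the travel rack, blade away from the robot, axis 60 mm above the bench.
- gouge_yellow: Loose gouge, yellow handle end, 0.12 kg. Origin on its axis at the grip point, near the centre of mass; x towards the blade; may be rolled about x. Round handle 26 mm thick, x -86 to +35 mm (yellow to -17, then bare wood), ferrule 20 mm thick to +50, shank 9 mm thick to +120, flat blade 16 mm wide to +155. Starts in the travel rack, blade away from the robot, axis 60 mm above the bench.
- gouge_blue: Loose gouge, blue handle end, 0.12 kg. Origin on its axis at the grip point, near the centre of mass; x towards the blade; may be rolled about x. Round handle 26 mm thick, x -86 to +35 mm (blue to -17, then bare wood), ferrule 20 mm thick to +50, shank 9 mm thick to +120, flat blade 12 mm wide to +155. Starts in the travel rack, blade away from the robot, axis 60 mm above the bench.
- gouge_green: Loose gouge, green handle end, 0.12 kg. Origin on its axis at the grip point, near the centre of mass; x towards the blade; may be rolled about x. Round handle 26 mm thick, x -86 to +35 mm (green to -17, then bare wood), ferrule 20 mm thick to +50, shank 9 mm thick to +120, flat blade 9 mm wide to +155. Starts in the travel rack, blade away from the robot, axis 60 mm above the bench.
- tag_red: Small red plate, 22 x 34 x 3 mm, fixed on the foot of the travel rack, 100 mm on the robot's side of where the red gouge's origin starts, in line with that gouge. It stays put and so keeps record of the groove in which the red gouge lay. Origin centre of its underside.
- tag_yellow: Small yellow plate, 22 x 34 x 3 mm, fixed on the foot of the travel rack, 100 mm on the robot's side of where the yellow gouge's origin starts, in line with that gouge. It stays put and so keeps record of the groove in which the yellow gouge lay. Origin centre of its underside.
- tag_blue: Small blue plate, 22 x 34 x 3 mm, fixed on the foot of the travel rack, 100 mm on the robot's side of where the blue gouge's origin starts, in line with that gouge. It stays put and so keeps record of the groove in which the blue gouge lay. Origin centre of its underside.
- tag_green: Small green plate, 22 x 34 x 3 mm, fixed on the foot of the travel rack, 100 mm on the robot's side of where the green gouge's origin starts, in line with that gouge. It stays put and so keeps record of the groove in which the green gouge lay. Origin centre of its underside.
- travel_rack: Dark wooden rack, fixed, holds all four gouges at the start. Same shape and frame as the white bench_rack: V grooves at y = +87, +29, -29, -87 mm (58 mm apart, so 32 mm between handles). Between its rails the fingers have free room down to its foot plate, 10 mm above the bench. Origin on the bench under its middle; x along the grooves away from the robot, y left, z up.
- bench_rack: White rack, fixed, empty; frame as travel_rack. Foot 10 mm thick, x -120 to +95, y +-122 mm. Two notched rails 16 mm thick: at x -55 (62 mm high) for handles, at x +80 (76 high) for shanks. Four self-centring V grooves at y = +87, +29, -29, -87, 38 mm wide at the top, sides 50 degrees steep. A seated gouge has its origin at x 0, groove y, z 60, level, its x along the rack's x.
- hare: Bystander, loose: small carved wooden hare, 191 mm tall, on a grey 75 x 75 mm base. Origin centre of its underside.
- mallet: Bystander, loose: dark carver's mallet standing on its head, 84 mm thick, 165 mm tall. Origin centre of its underside.
There are look-alikes about, which are no part of the job. Leave any turquoise look-alike of the gouge_blue alone.

How it is judged:
At the end, for the whole second after the job is handed in: Every gouge rests in the bench rack's groove that mirrors its starting groove (rack y to -y): origin within 10 mm of the groove across, 25 mm of the rack's middle along it, 60 mm high within 6 mm, axis within 0.10 rad of the rack's x axis, at rest (((y of tag_red in the frame of travel_rack between 0.072 and 0.102 m and y of gouge_red in the frame of bench_rack between -0.097 and -0.077 m) or (y of tag_red in the frame of travel_rack between 0.014 and 0.044 m and y of gouge_red in the frame of bench_rack between -0.039 and -0.019 m) or (y of tag_red in the frame of travel_rack between -0.044 and -0.014 m and y of gouge_red in the frame of bench_rack between 0.019 and 0.039 m) or (y of tag_red in the frame of travel_rack between -0.102 and -0.072 m and y of gouge_red in the frame of bench_rack between 0.077 and 0.097 m)) and x of gouge_red in the frame of bench_rack between -0.025 and 0.025 m and z of gouge_red in the frame of bench_rack between 0.054 and 0.066 m and angle between the x axis of each of gouge_red, gouge_yellow, gouge_blue, gouge_green and the x axis of bench_rack, either way round below 0.1 rad and linear speed of each of gouge_red, gouge_yellow, gouge_blue, gouge_green below 0.02 m/s and angular speed of each of gouge_red, gouge_yellow, gouge_blue, gouge_green below 0.3 rad/s and ((y of tag_yellow in the frame of travel_rack between 0.072 and 0.102 m and y of gouge_yellow in the frame of bench_rack between -0.097 and -0.077 m) or (y of tag_yellow in the frame of travel_rack between 0.014 and 0.044 m and y of gouge_yellow in the frame of bench_rack between -0.039 and -0.019 m) or (y of tag_yellow in the frame of travel_rack between -0.044 and -0.014 m and y of gouge_yellow in the frame of bench_rack between 0.019 and 0.039 m) or (y of tag_yellow in the frame of travel_rack between -0.102 and -0.072 m and y of gouge_yellow in the frame of bench_rack between 0.077 and 0.097 m)) and x of gouge_yellow in the frame of bench_rack between -0.025 and 0.025 m and z of gouge_yellow in the frame of bench_rack between 0.054 and 0.066 m and ((y of tag_blue in the frame of travel_rack between 0.072 and 0.102 m and y of gouge_blue in the frame of bench_rack between -0.097 and -0.077 m) or (y of tag_blue in the frame of travel_rack between 0.014 and 0.044 m and y of gouge_blue in the frame of bench_rack between -0.039 and -0.019 m) or (y of tag_blue in the frame of travel_rack between -0.044 and -0.014 m and y of gouge_blue in the frame of bench_rack between 0.019 and 0.039 m) or (y of tag_blue in the frame of travel_rack between -0.102 and -0.072 m and y of gouge_blue in the frame of bench_rack between 0.077 and 0.097 m)) and x of gouge_blue in the frame of bench_rack between -0.025 and 0.025 m and z of gouge_blue in the frame of bench_rack between 0.054 and 0.066 m and ((y of tag_green in the frame of travel_rack between 0.072 and 0.102 m and y of gouge_green in the frame of bench_rack between -0.097 and -0.077 m) or (y of tag_green in the frame of travel_rack between 0.014 and 0.044 m and y of gouge_green in the frame of bench_rack between -0.039 and -0.019 m) or (y of tag_green in the frame of travel_rack between -0.044 and -0.014 m and y of gouge_green in the frame of bench_rack between 0.019 and 0.039 m) or (y of tag_green in the frame of travel_rack between -0.102 and -0.072 m and y of gouge_green in the frame of bench_rack between 0.077 and 0.097 m)) and x of gouge_green in the frame of bench_rack between -0.025 and 0.025 m and z of gouge_green in the frame of bench_rack between 0.054 and 0.066 m); the robot touches nothing.
It fails at once if a bystander (hare or mallet) is moved more than 25 mm or tipped over 0.3 rad (distance of any of hare, mallet from where it was at the start of the episode above 0.025 m or angle between any of hare, mallet's own z axis and vertical above 0.3 rad).
It fails at once if a gouge is dropped off the racks on to the bench or a rack's foot (its axis below 35 mm) (height (world z) of any of gouge_red, gouge_yellow, gouge_blue, gouge_green below 0.035 m).
It also fails if it takes over 106 s, if anything falls off the work surface, if the arm or the gripper's body presses on something with over 40 N, if the wrist force passes 120 N, or if a joint passes its speed limit or range.

## Working session

There is one attempt and no reset: what is moved stays moved. The work goes in short steps, Python scripts to look and compute and a tool call to move; the robot and the scene stay as the last step left them, time stands still between calls to the robot, and variables do not carry over. Pictures are saved under pics/ and viewed, at most 14 in all, crops included, and the job is handed in when it is done.

Besides the shell and the picture viewer there is one more tool, called after "Emit:" as name(argument=value, ...) on one line, values as JSON. jog_arm: Moves the arm, as the interface text tells. Its arguments: {"type":"object","properties":{"rows":{"type":"array"},"newtons":{"type":"number"}},"required":["rows"]}

```bash
mkdir -p pics; python3 - <<'E'
from rig import arm
import cv2
print(arm.sense()); print(arm.pinch_z)
for c in("scene","top"):
    cv2.imwrite(f"pics/{c}0.png",arm.grab_frame(c))
    k=arm.calibration(c); print(c,k)
print(arm.calibration("wrist"))
E
```

```text
{'t': 0.0, 'joint_pos': array([-1.21329436e+00,  5.28309101e-02,  1.40173907e+00, -3.80538688e-05,
        1.68856554e+00, -7.03146980e-02]), 'joint_vel': array([ 0.00229888, -0.00049385, -0.00120048, -0.00074287,  0.00100177,
        0.00073218]), 'effort': array([ 8.97274276e-04, -3.81666183e+01, -3.60189950e+01,  1.34024674e-05,
        6.16028759e-03, -6.79082923e-08]), 'position': array([ 0.2178148 , -0.47765198,  0.40386803]), 'ee_rot': array([-3.06850628e+00, -6.66569875e-01,  4.05367020e-04]), 'ft_force': array([-0.71684847,  0.12785897,  0.06345257]), 'ft_torque': array([0.02369758, 0.0110531 , 0.0453073 ]), 'gripper_force': 0.0, 'opening': 0.08520263836901065}
0.1547
scene {'mtx': array([[542.00260151,   0.        , 308.99658322],
       [  0.        , 542.00260151, 241.06241946],
       [  0.        ,   0.        ,   1.        ]]), 'k1': -0.0447874847807942, 'R': array([[-0.79722531,  0.60367456, -0.00297096],
       [ 0.4841233 ,  0.63638792, -0.60052897],
       [-0.36063338, -0.48019521, -0.79959748]]), 't': array([ 0.30303002, -0.13932592,  1.51885722])}
top {'mtx': ar
[... 227 characters left out ...]
192],
       [-0.98346277, -0.02217448, -0.17974781],
       [ 0.17942603,  0.01575108, -0.98364536]]), 't': array([0.00163545, 0.38728383, 1.26153586])}
{'mtx': array([[418.53954897,   0.        , 320.89925867],
       [  0.        , 418.53954897, 236.67870154],
       [  0.        ,   0.        ,   1.        ]]), 'k1': -0.08939836550290257, 'T_tool_cam': array([[-1.13011722e-03, -9.47267503e-01, -3.20441885e-01,
         8.29980537e-02],
       [ 9.99999347e-01, -1.01673579e-03, -5.21141954e-04,
        -5.68232270e-04],
       [ 1.67856104e-04, -3.20442264e-01,  9.47268033e-01,
         3.15535506e-02],
       [ 0.00000000e+00,  0.00000000e+00,  0.00000000e+00,
         1.00000000e+00]])}
```

View pics/top0.png

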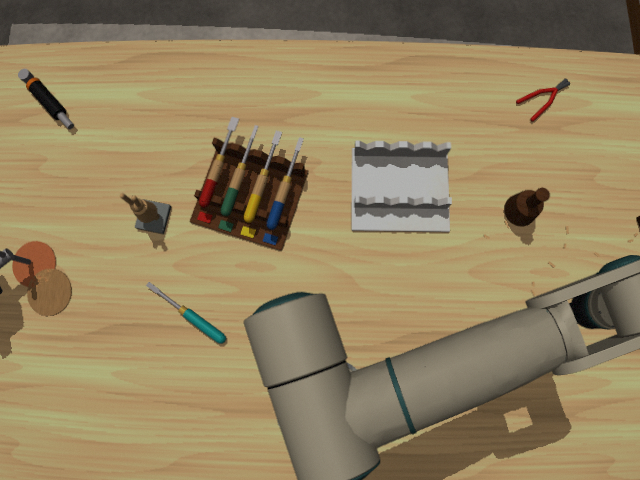

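View pics/scene0.png

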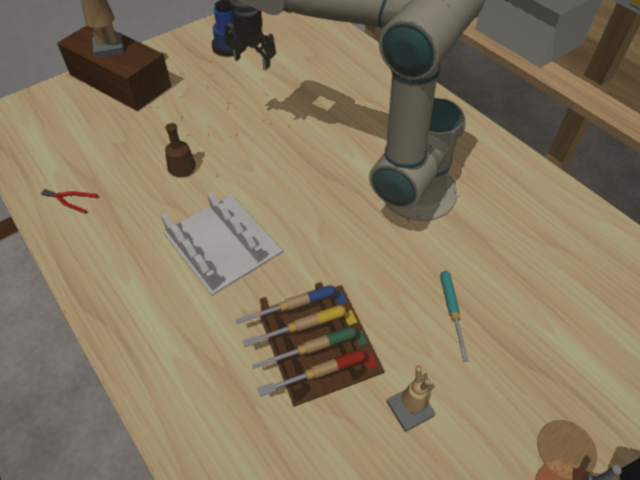

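The top view shows the travel rack around (250,190) with red, green, yellow and blue from left to right. The white rack is at about (400,187), the hare at (150,213), the mallet at (522,205) and the turquoise decoy at (190,315). Next I measure the rack poses from the tags and the rack silhouettes.

```bash
cat > h.py <<'E'
import numpy as np, cv2
from rig import arm
from scipy.spatial.transform import Rotation as Ro
from scipy.optimize import minimize
def cam(c):
    k=arm.calibration(c)
    if c=="wrist":
        s=arm.sense(); T=np.eye(4); T[:3,:3]=Ro.from_rotvec(s["ee_rot"]).as_matrix(); T[:3,3]=s["position"]
        W=np.linalg.inv(T@k["T_tool_cam"]); k["R"]=W[:3,:3]; k["t"]=W[:3,3]
    return k
def proj(k,X):
    c=np.atleast_2d(X)@k["R"].T+k["t"]; s=c[:,:2]/c[:,2:]
    s=s*(1+k["k1"]*(s**2).sum(1,keepdims=True))
    return s*k["mtx"][0,0]+k["mtx"][:2,2]
def unproj(k,uv,z):
    d=(np.array(uv,float)-k["mtx"][:2,2])/k["mtx"][0,0]; s=d.copy()
    for _ in range(20): s=d/(1+k["k1"]*(s@s))
    r=k["R"].T@np.array([s[0],s[1],1]); o=-k["R"].T@k["t"]
    return o+r*(z-o[2])/r[2]
HUE={"red":[(0,5),(174,180)],"yellow":[(24,33)],"blue":[(105,125)],"green":[(60,85)]}
def box(x0,x1,y0,y1,z0,z1): return np.array([[x,y,z] for x in(x0,x1) for y in(y0,y1) for z in(z0,z1)])
RACK=[box(-.12,.095,-.122,.122,0,.01),box(-.063,-.047,-.122,.122,0,.062),box(.072,.088,-.122,.122,0,.076)]
def place(P,p):
    c,s=np.cos(p[2]),np.sin(p[2]); return P@np.array([[c,s,0],[-s,c,0],[0,0,1]])+[p[0],p[1],0]
def iou(p,obs):
    tot=0
    for k,m in obs:
        r=np.zeros((480*4,640*4),np.uint8)
        for b in RACK: cv2.fillConvexPoly(r,cv2.convexHull((proj(k,place(b,p))*4).astype(np.int32)),1)
        r=cv2.resize(r.astype(np.float32),(640,480),interpolation=cv2.INTER_AREA)
        tot+=np.abs(r-m).sum()/m.sum()
    return tot
E
python3 - <<'E'
from h import *
ims={c:arm.grab_frame(c) for c in("top","scene")}
for c,im in ims.items():
    k=cam(c); hsv=cv2.cvtColor(im,cv2.COLOR_BGR2HSV)
    for n,h in HUE.items():
        m=sum((cv2.inRange(hsv,(a,130,60),(b,255,255)) for a,b in h))
        N,_,st,ce=cv2.connectedComponentsWithStats(m.astype(np.uint8))
        for i in range(1,N):
            if st[i,4]>25: print(c,n,st[i].tolist(),ce[i].round(1),"tag z",unproj(k,ce[i],.013)[:2].round(4),"z60",unproj(k,ce[i],.06)[:2].round(4))
obs=[]
for c in ims:
    for d in arm.silhouettes("bench_rack",c)[:2]: print(c,"bench",d["conf"],d["box"])
    d=max(arm.silhouettes("bench_rack",c),key=lambda d:d["conf"]) 
    obs.append((cam(c),d["region"].astype(np.float32)))
for o in (obs[:1],obs[1:],obs):
    r=minimize(iou,[.55,-.13,0],args=(o,),method="Nelder-Mead",options=dict(initial_simplex=[[.55,-.13,0],[.58,-.13,0],[.55,-.1,0],[.55,-.13,.1]]))
    print(r.x.round(4),r.fun)
for n in("hare","mallet"):
    d=arm.silhouettes(n,"top")[0]; print(n,d["conf"],d["box"])
k=cam("top"); print("hare base",unproj(k,(153,218),.01),"mallet",unproj(k,(515,212),.03))
E
```

```text
top red [516, 88, 42, 33, 308] [540.1  99.8] tag z [ 0.7826 -0.5511] z60 [ 0.7599 -0.5315]
top red [199, 179, 17, 28, 263] [206.3 192.2] tag z [0.5093 0.3075] z60 [0.4964 0.296 ]
top red [197, 211, 15, 12, 115] [204.1 217. ] tag z [0.4455 0.3087] z60 [0.435  0.2972]
top yellow [246, 194, 10, 24, 75] [250.5 205.1] tag z [0.4781 0.1942] z60 [0.4663 0.1868]
top yellow [241, 226, 13, 12, 86] [246.1 231.8] tag z [0.4103 0.2016] z60 [0.4011 0.194 ]
top blue [267, 201, 16, 27, 238] [273.9 214.1] tag z [0.4562 0.1349] z60 [0.4453 0.1296]
top blue [263, 234, 13, 11, 83] [268.6 239. ] tag z [0.3936 0.1452] z60 [0.3849 0.1396]
scene red [55, 192, 42, 21, 217] [ 73.  198.3] tag z [ 0.7839 -0.5515] z60 [ 0.787  -0.5017]
scene red [336, 350, 41, 19, 452] [355.4 359.2] tag z [0.4683 0.2875] z60 [0.4847 0.3021]
scene yellow [318, 308, 25, 12, 127] [329.9 313.5] tag z [0.4415 0.1625] z60 [0.459  0.1824]
scene blue [214, 8, 18, 27, 290] [221.5  20.7] tag z [-0.0122 -1.0636] z60 [ 0.0243 -0.9922]
scene blue [309, 287, 24, 13, 127] [320.2 292.5] tag z [0.4243 0.1033] z60 [0.4425 0.1257]
scene blue [338, 296, 7, 7, 29] [341.3 299.2] tag z [0.3958 0.1486] z60 [0.4152 0.169 ]
top bench 0.67 [351.9, 140.5, 451.2, 228.1]
scene bench 0.93 [163.6, 193.0, 283.1, 293.0]
[ 0.541  -0.1793  0.0223] 0.034255847334861755
[ 0.5407 -0.1735  0.014 ] 0.027785032987594604
[ 0.5407 -0.1766  0.0145] 0.07955709099769592
hare 0.69 [117.8, 195.8, 168.2, 234.5]
mallet 0.67 [505.8, 187.8, 550.3, 228.4]
hare base [0.44109272 0.43998681 0.01      ] mallet [ 0.47173922 -0.46021972  0.03      ]
```

```bash
cat >> h.py <<'E'
def plan(x,y,z,yaw,s=None):
    """turn first (tool z, deg), then total shift in the turned (exactly vertical) tool axes"""
    s=s or arm.sense(); R=Ro.from_rotvec(s["ee_rot"]).as_matrix()
    c,n=np.cos(yaw),np.sin(yaw); G=np.array([[c,n,0],[n,-c,0],[0,0,-1]])
    print("turn",np.degrees(Ro.from_matrix(R.T@G).as_rotvec()).round(2),"shift",(G.T@(np.array([x,y,z])-s["position"])).round(4), "shift in present axes",(R.T@(np.array([x,y,z])-s["position"])).round(4))
E
python3 -c "
from h import *
plan(.541,-.177,.42,.0145)"
```

```text
turn [ 0.    0.   23.68] shift [ 0.3275 -0.296  -0.0153] shift in present axes [ 0.4188 -0.1395 -0.0153]
```

Emit:
jog_arm(rows=[{"offset": [0,0,0],"turn": [0,0,7.9],"claw": 0.04},{"offset": [0,0,0],"turn": [0,0,7.9],"claw": 0.04},{"offset": [0,0,0],"turn": [0,0,7.9],"claw": 0.04},{"offset": [0.0273,-0.0247,-0.001],"turn": [0,0,0],"claw": 0.04},{"offset": [0.0273,-0.0247,-0.001],"turn": [0,0,0],"claw": 0.04},{"offset": [0.0273,-0.0247,-0.001],"turn": [0,0,0],"claw": 0.04},{"offset": [0.0273,-0.0247,-0.001],"turn": [0,0,0],"claw": 0.04},{"offset": [0.0273,-0.0247,-0.001],"turn": [0,0,0],"claw": 0.04}])

```text
t: 1.3
position: [0.3534, -0.3511, 0.4099]
ee_rot: [3.141, 0.022, 0.001]
ft_force: [-0.9, -0.1, -0.2]
opening: 0.0402
gripper_force: 0.0
```

Emit:
jog_arm(rows=[{"offset": [0.0273,-0.0247,-0.001],"turn": [0,0,0],"claw": 0.04},{"offset": [0.0273,-0.0247,-0.001],"turn": [0,0,0],"claw": 0.04},{"offset": [0.0273,-0.0247,-0.001],"turn": [0,0,0],"claw": 0.04},{"offset": [0.0273,-0.0247,-0.001],"turn": [0,0,0],"claw": 0.04},{"offset": [0.0273,-0.0247,-0.001],"turn": [0,0,0],"claw": 0.04},{"offset": [0.0273,-0.0247,-0.001],"turn": [0,0,0],"claw": 0.04},{"offset": [0.0273,-0.0247,-0.001],"turn": [0,0,0],"claw": 0.04},{"offset": [0,0,0],"turn": [0,0,0],"claw": 0.04}])

```text
t: 2.1
position: [0.5433, -0.1738, 0.4162]
ee_rot: [-3.14, -0.029, -0.0]
ft_force: [-0.5, -0.5, 0.1]
opening: 0.0403
gripper_force: 0.0
```

```bash
python3 - <<'E'
from h import *
s=arm.sense(); print(s["t"],s["position"],s["opening"],abs(s["joint_vel"]).max())
k=cam("wrist"); im=arm.grab_frame("wrist"); cv2.imwrite("pics/w1.png",im)
ds=arm.silhouettes("bench_rack","wrist"); print([(d["conf"],d["box"]) for d in ds])
m=ds[0]["region"].astype(np.float32)
r=minimize(iou,[.541,-.177,.015],args=([(k,m)],),method="Nelder-Mead",options=dict(initial_simplex=[[.55,-.177,0],[.53,-.177,0],[.54,-.16,0],[.54,-.177,.05]]))
print(r.x.round(4),r.fun)
plan(.53,.19,.42,-.307)
for b in RACK:
    cv2.polylines(im,[cv2.convexHull(proj(k,place(b,r.x)).astype(np.int32))],True,(0,0,255),1)
cv2.imwrite("pics/w1.png",im)
E
```

```text
2.1 [ 0.54328872 -0.17380918  0.41624292] 0.040296116525271646 0.06713993704649276
[(0.65, [167.1, 78.3, 491.7, 307.1])]
[ 0.545  -0.1781  0.007 ] 0.025979088619351387
turn [1.000e-02 4.000e-02 1.848e+01] shift [-0.1216 -0.3456 -0.0036] shift in present axes [-0.0058 -0.3664 -0.0037]
```

View pics/w1.png

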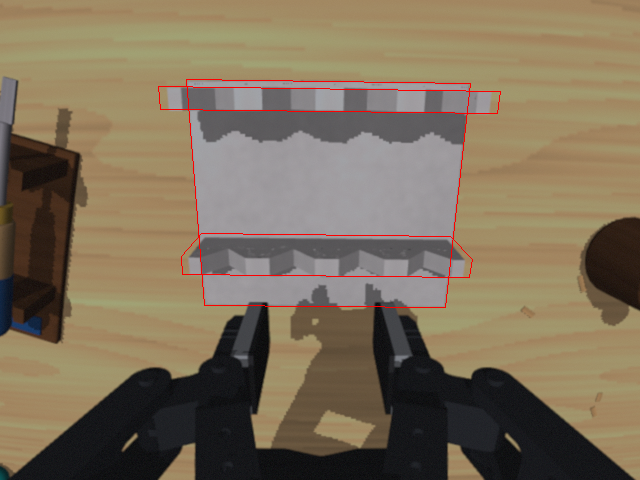

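The wrist view shows the white rack, about x 167–491 and y 80–306, with the fitted outline on it. Now I move over the travel rack.

Emit:
jog_arm(rows=[{"offset": [0,0,0],"turn": [0,0,6.16],"claw": 0.04},{"offset": [0,0,0],"turn": [0,0,6.16],"claw": 0.04},{"offset": [0,0,0],"turn": [0,0,6.16],"claw": 0.04},{"offset": [-0.0122,-0.0346,0],"turn": [0,0,0],"claw": 0.04},{"offset": [-0.0122,-0.0346,0],"turn": [0,0,0],"claw": 0.04},{"offset": [-0.0122,-0.0346,0],"turn": [0,0,0],"claw": 0.04},{"offset": [-0.0122,-0.0346,0],"turn": [0,0,0],"claw": 0.04},{"offset": [-0.0122,-0.0346,0],"turn": [0,0,0],"claw": 0.04}])

```text
t: 3.0
position: [0.5349, 0.0068, 0.417]
ee_rot: [3.104, -0.486, 0.001]
ft_force: [0.0, 0.4, 0.9]
opening: 0.0398
gripper_force: 0.0
```

Emit:
jog_arm(rows=[{"offset": [-0.0122,-0.0346,0],"turn": [0,0,0],"claw": 0.04},{"offset": [-0.0122,-0.0346,0],"turn": [0,0,0],"claw": 0.04},{"offset": [-0.0122,-0.0346,0],"turn": [0,0,0],"claw": 0.04},{"offset": [-0.0122,-0.0346,0],"turn": [0,0,0],"claw": 0.04},{"offset": [-0.0122,-0.0346,0],"turn": [0,0,0],"claw": 0.04},{"offset": [0,0,0],"turn": [0,0,0],"claw": 0.04},{"offset": [0,0,0],"turn": [0,0,0],"claw": 0.04},{"offset": [0,0,0],"turn": [0,0,0],"claw": 0.04}])

```text
t: 3.8
position: [0.5301, 0.1886, 0.4168]
ee_rot: [3.103, -0.485, 0.0]
ft_force: [0.2, -0.4, 0.3]
opening: 0.0399
gripper_force: 0.0
```

```bash
python3 - <<'E'
from h import *
s=arm.sense(); print(s["t"],s["position"],s["opening"],abs(s["joint_vel"]).max(),s["joint_pos"])
k=cam("wrist"); im=arm.grab_frame("wrist")
hsv=cv2.cvtColor(im,cv2.COLOR_BGR2HSV)
for n,h in HUE.items():
    m=sum((cv2.inRange(hsv,(a,120,50),(b,255,255)) for a,b in h))
    N,_,st,ce=cv2.connectedComponentsWithStats(m.astype(np.uint8))
    for i in range(1,N):
        if st[i,4]>60: print(n,st[i].tolist(),ce[i].round(1),"tag",unproj(k,ce[i],.013)[:2].round(4),"z60",unproj(k,ce[i],.06)[:2].round(4))
cv2.imwrite("pics/w2.png",im)
E
```

```text
3.8 [0.53013269 0.18857318 0.41680871] 0.03989866549488724 0.005836528023115507 [ 2.76229492e-01  1.56296697e-01  1.26516438e+00 -5.54541409e-04
  1.72003901e+00  2.15716278e+00]
red [196, 242, 55, 74, 2431] [219.  281.7] tag [0.4753 0.3121] z60 [0.4922 0.2934]
yellow [332, 244, 36, 72, 1312] [351.1 274.7] tag [0.443  0.1866] z60 [0.464  0.1837]
blue [390, 242, 48, 72, 2251] [417.4 279.4] tag [0.4182 0.1262] z60 [0.4423 0.131 ]
green [268, 249, 40, 69, 1725] [283.6 283.6] tag [0.4542 0.2522] z60 [0.4737 0.2411]
```

View pics/w2.png

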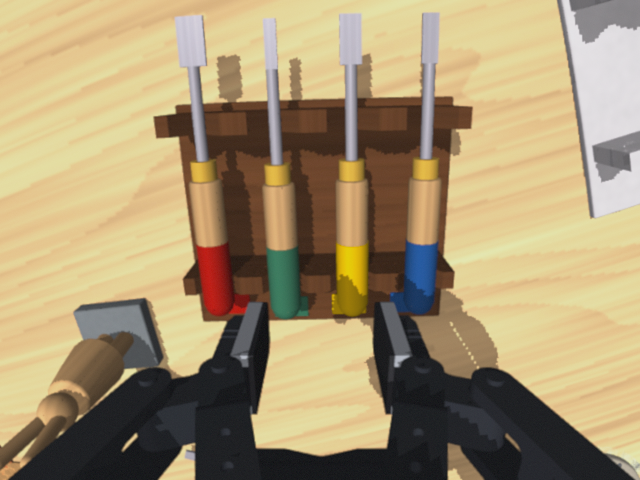

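The wrist view shows all four gouges. Their colour/wood boundaries are at red (212,246), green (283,249), yellow (351,245) and blue (421,244). The wood/ferrule boundaries are at (206,181), (279,184), (352,181) and (425,180).

```bash
python3 - <<'E'
from h import *
k=cam("wrist")
B=[(212,246),(283,249),(351,245),(421,244)];F=[(206,181),(279,184),(352,181),(425,180)]
O=[]
for b,f in zip(B,F):
    p=unproj(k,b,.071)[:2];q=unproj(k,f,.071)[:2];d=q-p
    O.append(p+d*17/52); print(p.round(4),q.round(4),np.linalg.norm(d).round(4),np.arctan2(d[1],d[0]).round(3),O[-1].round(4))
O=np.array(O); a=O[0]-O[3]; print(np.linalg.norm(a),"yaw",np.arctan2(-a[0],a[1]),"centre",O.mean(0))
d=arm.silhouettes("travel_rack","wrist")
yaw=np.arctan2(-a[0],a[1]); plan(*O[0],.30,yaw)
E
```

```text
[0.5271 0.2823] [0.5775 0.2664] 0.0529 -0.305 [0.5436 0.2771]
[0.5072 0.2287] [0.5579 0.214 ] 0.0528 -0.282 [0.5238 0.2239]
[0.4938 0.1759] [0.5431 0.1604] 0.0517 -0.304 [0.5099 0.1708]
[0.4773 0.1221] [0.5269 0.1069] 0.0519 -0.297 [0.4935 0.1171]
0.16763865509286843 yaw -0.303231373995166 centre [0.51770144 0.19723772]
turn [ 0.01 -0.02 -0.41] shift [-0.0136 -0.0885  0.1168] shift in present axes [-0.0143 -0.0884  0.1168]
```

Emit:
jog_arm(rows=[{"offset": [-0.0048,-0.0305,0.03],"turn": [0,0,0],"claw": 0.04},{"offset": [-0.0048,-0.0305,0.03],"turn": [0,0,0],"claw": 0.04},{"offset": [-0.0048,-0.0305,0.03],"turn": [0,0,0],"claw": 0.04},{"offset": [0,0,0.027],"turn": [0,0,0],"claw": 0.04},{"offset": [0,0,0],"turn": [0,0,0],"claw": 0.04},{"offset": [0,0,0],"turn": [0,0,0],"claw": 0.04}])

```text
t: 4.5
position: [0.5444, 0.2807, 0.3003]
ee_rot: [3.104, -0.484, 0.0]
ft_force: [1.2, 0.5, 1.2]
opening: 0.0401
gripper_force: 0.0
```

```bash
python3 - <<'E'
from h import *
plan(.5437,.2802,.2135,-.303)
cv2.imwrite("pics/w3.png",arm.grab_frame("wrist"))
E
```

```text
turn [ 0.02 -0.   -0.38] shift [-0.0005  0.0007  0.0868] shift in present axes [-0.0005  0.0006  0.0868]
```

View pics/w3.png

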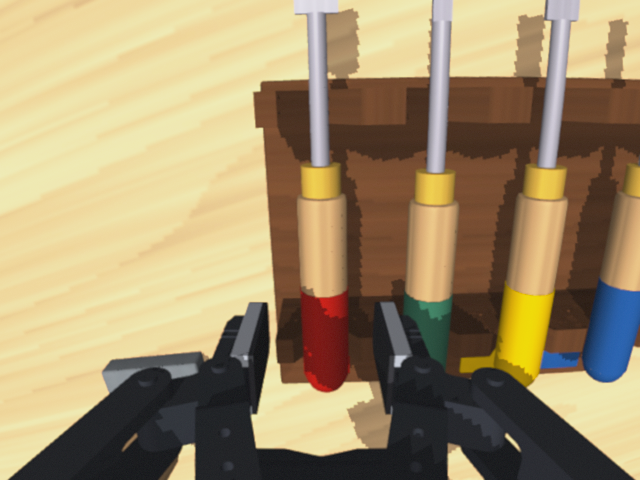

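The red handle, at about column 324, sits between the fingers, which are at 267 and 376. I'll descend and grip.

Emit:
jog_arm(rows=[{"offset": [0,0,0.03],"turn": [0,0,0],"claw": 0.04},{"offset": [0,0,0.03],"turn": [0,0,0],"claw": 0.04},{"offset": [0,0,0.0268],"turn": [0,0,0],"claw": 0.04},{"offset": [0,0,0],"turn": [0,0,0],"claw": 0.04},{"offset": [0,0,0],"turn": [0,0,0],"claw": 0.02},{"offset": [0,0,0],"turn": [0,0,0],"claw": 0.02},{"offset": [0,0,0],"turn": [0,0,0],"claw": 0.02},{"offset": [0,0,0],"turn": [0,0,0],"claw": 0.02}], newtons=50)

```text
t: 5.35
position: [0.5446, 0.2804, 0.2159]
ee_rot: [3.102, -0.484, 0.002]
ft_force: [-5.0, -7.3, 1.8]
opening: 0.0247
gripper_force: 48.7
```

Emit:
jog_arm(rows=[{"offset": [0,0,0],"turn": [0,0,0],"claw": 0.02},{"offset": [0,0,-0.02],"turn": [0,0,0],"claw": 0.02},{"offset": [0,0,-0.03],"turn": [0,0,0],"claw": 0.02},{"offset": [0,0,-0.035],"turn": [0,0,0],"claw": 0.02},{"offset": [0,0,-0.035],"turn": [0,0,0],"claw": 0.02},{"offset": [0,0,0],"turn": [0,0,0],"claw": 0.02},{"offset": [0,0,0],"turn": [0,0,0],"claw": 0.02}])

```text
t: 6.05
position: [0.5442, 0.2814, 0.3366]
ee_rot: [-3.101, 0.483, -0.008]
ft_force: [-0.2, 0.5, -1.2]
opening: 0.0247
gripper_force: 49.0
```

```bash
python3 - <<'E'
from h import *
# bench rack pose, mean of fits
b=np.array([.5435,-.1775,.011]); q=place(np.array([[0,-.087,0]]),b)[0]; print(q)
plan(q[0],q[1],.335,b[2])
E
```

```text
[ 0.54445698 -0.26449474  0.        ]
turn [ -0.18  -0.3  -18.32] shift [-0.0057  0.5459  0.0016] shift in present axes [1.661e-01 5.200e-01 3.000e-04]
```

Emit:
jog_arm(rows=[{"offset": [0,0.02,0],"turn": [0,0,-4.5],"claw": 0.02},{"offset": [0,0.03,0],"turn": [0,0,-4.5],"claw": 0.02},{"offset": [0,0.04,0],"turn": [0,0,-4.5],"claw": 0.02},{"offset": [0,0.04,0],"turn": [0,0,-4.8],"claw": 0.02},{"offset": [0,0.04,0],"turn": [0,0,0],"claw": 0.02},{"offset": [0,0.04,0],"turn": [0,0,0],"claw": 0.02},{"offset": [0,0.04,0],"turn": [0,0,0],"claw": 0.02},{"offset": [0,0.04,0],"turn": [0,0,0],"claw": 0.02}])

```text
t: 6.85
position: [0.5234, -0.0078, 0.3325]
ee_rot: [3.142, 0.017, -0.001]
ft_force: [0.6, -0.4, -0.9]
opening: 0.0247
gripper_force: 49.0
```

Emit:
jog_arm(rows=[{"offset": [0,0.04,0],"turn": [0,0,0],"claw": 0.02},{"offset": [0,0.04,0],"turn": [0,0,0],"claw": 0.02},{"offset": [0,0.04,0],"turn": [0,0,0],"claw": 0.02},{"offset": [0,0.04,0],"turn": [0,0,0],"claw": 0.02},{"offset": [0,0.035,0],"turn": [0,0,0],"claw": 0.02},{"offset": [0,0.02,0],"turn": [0,0,0],"claw": 0.02},{"offset": [0,0,0],"turn": [0,0,0],"claw": 0.02},{"offset": [0,0,0],"turn": [0,0,0],"claw": 0.02}])

```text
t: 7.65
position: [0.5261, -0.2211, 0.3324]
ee_rot: [-3.141, -0.016, 0.002]
ft_force: [-0.3, 1.4, -0.7]
opening: 0.0243
gripper_force: 49.1
```

```bash
python3 - <<'E'
from h import *
plan(.5445,-.2645,.30,.011)
k=cam("wrist"); im=arm.grab_frame("wrist")
for g in(.087,.029,-.029,-.087):
    for x,z in((-.055,.0393),(.08,.0555)):
        p=proj(k,place(np.array([[x,g,z]]),[.5435,-.1775,.011]))[0]
        if abs(p).max()<640: cv2.circle(im,tuple(int(v) for v in p),3,(0,0,255),-1)
cv2.imwrite("pics/w4.png",im)
E
```

```text
turn [-0.05  0.05 -0.04] shift [0.0179 0.0436 0.0324] shift in present axes [0.018  0.0436 0.0323]
```

View pics/w4.png

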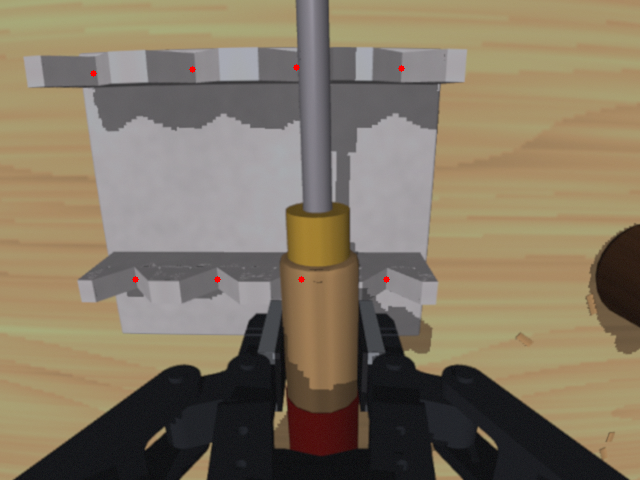

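Red dots for the predicted groove bottoms fall on the notches, for example (135,279) and (387,279). Next I align with the rightmost groove and lower.

Emit:
jog_arm(rows=[{"offset": [0.009,0.022,0],"turn": [0,0,0],"claw": 0.02},{"offset": [0.009,0.022,0],"turn": [0,0,0],"claw": 0.02},{"offset": [0,0,0.03],"turn": [0,0,0],"claw": 0.02},{"offset": [0,0,0.03],"turn": [0,0,0],"claw": 0.02},{"offset": [0,0,0.03],"turn": [0,0,0],"claw": 0.02},{"offset": [0,0,0],"turn": [0,0,0],"claw": 0.02},{"offset": [0,0,0],"turn": [0,0,0],"claw": 0.02}])

```text
t: 8.4
position: [0.5451, -0.264, 0.2435]
ee_rot: [-3.141, -0.019, 0.0]
ft_force: [-0.2, 0.1, -0.2]
opening: 0.0244
gripper_force: 49.2
```

```bash
python3 -c "
from h import *
plan(.5445,-.2645,.2165,.011)"
```

```text
turn [-0.01  0.02  0.07] shift [-0.0006  0.0004  0.027 ] shift in present axes [-0.0006  0.0004  0.027 ]
```

Emit:
jog_arm(rows=[{"offset": [0,0,0.014],"turn": [0,0,0],"claw": 0.02},{"offset": [0,0,0.012],"turn": [0,0,0],"claw": 0.02},{"offset": [0,0,0],"turn": [0,0,0],"claw": 0.02},{"offset": [0,0,0],"turn": [0,0,0],"claw": 0.02}])

```text
t: 8.8
position: [0.5448, -0.2652, 0.2172]
ee_rot: [3.141, 0.017, 0.001]
ft_force: [0.6, -2.1, -0.3]
opening: 0.0243
gripper_force: 49.0
```

Emit:
jog_arm(rows=[{"offset": [0,0,0],"turn": [0,0,0],"claw": 0.03},{"offset": [0,0,0],"turn": [0,0,0],"claw": 0.04},{"offset": [0,0,0],"turn": [0,0,0],"claw": 0.04},{"offset": [0,0,-0.03],"turn": [0,0,0],"claw": 0.04},{"offset": [0,0,-0.04],"turn": [0,0,0],"claw": 0.04},{"offset": [0,0,-0.04],"turn": [0,0,0],"claw": 0.04},{"offset": [0,0,0],"turn": [0,0,0],"claw": 0.04},{"offset": [0,0,0],"turn": [0,0,0],"claw": 0.04}])

```text
t: 9.6
position: [0.5449, -0.2648, 0.3281]
ee_rot: [3.14, 0.018, 0.003]
ft_force: [-0.6, -0.1, -0.7]
opening: 0.0401
gripper_force: 0.0
```

```bash
python3 - <<'E'
from h import *
plan(.5264,.2249,.30,-.303)
k=cam("wrist"); im=arm.grab_frame("wrist")
for x,z in((-.017,.072),(.035,.072),(.05,.07)):
    p=proj(k,place(np.array([[x,-.087,z]]),[.5435,-.1775,.011]))[0]; cv2.circle(im,tuple(int(v) for v in p),3,(255,0,255),-1)
cv2.imwrite("pics/w5.png",im)
E
```

```text
turn [ 0.05 -0.13 18.  ] shift [-0.1637 -0.4619  0.0281] shift in present axes [-0.013  -0.49    0.0275]
```

View pics/w5.png

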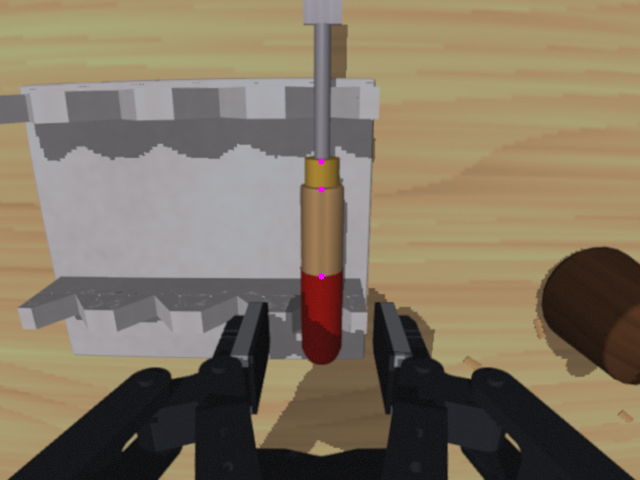

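The seated red gouge matches its predicted marks at (321,161), (321,189) and (321,277) to about a pixel. Next is green.

Emit:
jog_arm(rows=[{"offset": [0,0,0],"turn": [0,0,6],"claw": 0.04},{"offset": [0,0,0],"turn": [0,0,6],"claw": 0.04},{"offset": [0,0,0],"turn": [0,0,6],"claw": 0.04},{"offset": [-0.0149,-0.042,0],"turn": [0,0,0],"claw": 0.04},{"offset": [-0.0149,-0.042,0],"turn": [0,0,0],"claw": 0.04},{"offset": [-0.0149,-0.042,0],"turn": [0,0,0],"claw": 0.04},{"offset": [-0.0149,-0.042,0],"turn": [0,0,0],"claw": 0.04},{"offset": [-0.0149,-0.042,0],"turn": [0,0,0],"claw": 0.04}])

```text
t: 10.45
position: [0.5357, -0.0405, 0.3249]
ee_rot: [3.106, -0.475, -0.005]
ft_force: [0.7, 0.4, 0.2]
opening: 0.04
gripper_force: 0.0
```

Emit:
jog_arm(rows=[{"offset": [-0.0149,-0.042,0],"turn": [0,0,0],"claw": 0.04},{"offset": [-0.0149,-0.042,0],"turn": [0,0,0],"claw": 0.04},{"offset": [-0.0149,-0.042,0],"turn": [0,0,0],"claw": 0.04},{"offset": [-0.0149,-0.042,0],"turn": [0,0,0],"claw": 0.04},{"offset": [-0.0149,-0.042,0],"turn": [0,0,0],"claw": 0.04},{"offset": [-0.0149,-0.042,0.028],"turn": [0,0,0],"claw": 0.04},{"offset": [0,0,0],"turn": [0,0,0],"claw": 0.04},{"offset": [0,0,0],"turn": [0,0,0],"claw": 0.04}])

```text
t: 11.25
position: [0.5258, 0.2234, 0.2977]
ee_rot: [3.103, -0.471, -0.007]
ft_force: [0.0, 0.1, 0.2]
opening: 0.0401
gripper_force: 0.0
```

```bash
python3 -c "
from h import *
plan(.5264,.2249,.2145,-.303)"
```

```text
turn [0.18 0.21 0.1 ] shift [ 0.0002 -0.0017  0.0832] shift in present axes [ 0.0005 -0.0019  0.0832]
```

Emit:
jog_arm(rows=[{"offset": [0,-0.0018,0.02],"turn": [0,0,0],"claw": 0.04},{"offset": [0,0,0.033],"turn": [0,0,0],"claw": 0.04},{"offset": [0,0,0.03],"turn": [0,0,0],"claw": 0.04},{"offset": [0,0,0],"turn": [0,0,0],"claw": 0.04},{"offset": [0,0,0],"turn": [0,0,0],"claw": 0.02},{"offset": [0,0,0],"turn": [0,0,0],"claw": 0.02},{"offset": [0,0,0],"turn": [0,0,0],"claw": 0.02},{"offset": [0,0,0],"turn": [0,0,0],"claw": 0.02}], newtons=50)

```text
t: 12.05
position: [0.5273, 0.2243, 0.2187]
ee_rot: [-3.105, 0.474, -0.003]
ft_force: [0.7, -0.5, 1.9]
opening: 0.0245
gripper_force: 49.3
```

Emit:
jog_arm(rows=[{"offset": [0,0,0],"turn": [0,0,0],"claw": 0.02},{"offset": [0,0,-0.02],"turn": [0,0,0],"claw": 0.02},{"offset": [0,0,-0.03],"turn": [0,0,0],"claw": 0.02},{"offset": [0,0,-0.035],"turn": [0,0,0],"claw": 0.02},{"offset": [0,0,-0.035],"turn": [0,0,0],"claw": 0.02},{"offset": [0,0,0],"turn": [0,0,0],"claw": 0.02},{"offset": [0,0,0],"turn": [0,0,0],"claw": 0.02}])

```text
t: 12.75
position: [0.5268, 0.2245, 0.3379]
ee_rot: [-3.105, 0.474, -0.002]
ft_force: [0.1, -0.1, -2.7]
opening: 0.0244
gripper_force: 49.2
```

```bash
python3 - <<'E'
from h import *
for g in(-.029,.029,.087):
    print(g,place(np.array([[0,g,0]]),[.5435,-.1775,.011])[0])
plan(.5438,-.2065,.335,.011)
E
```

```text
-0.029 [ 0.54381899 -0.20649825  0.        ]
0.029 [ 0.54318101 -0.14850175  0.        ]
0.087 [ 0.54254302 -0.09050526  0.        ]
turn [ -0.04  -0.07 -17.99] shift [0.0122 0.4312 0.0029] shift in present axes [0.1448 0.4063 0.0026]
```

Emit:
jog_arm(rows=[{"offset": [0,0,0],"turn": [0,0,-4],"claw": 0.02},{"offset": [0,0,0],"turn": [0,0,-5],"claw": 0.02},{"offset": [0,0,0],"turn": [0,0,-5],"claw": 0.02},{"offset": [0,0,0],"turn": [0,0,-4],"claw": 0.02},{"offset": [0.001,0.025,0],"turn": [0,0,0],"claw": 0.02},{"offset": [0.001,0.04,0],"turn": [0,0,0],"claw": 0.02},{"offset": [0.001,0.04,0],"turn": [0,0,0],"claw": 0.02},{"offset": [0.001,0.04,0],"turn": [0,0,0],"claw": 0.02}])

```text
t: 13.55
position: [0.532, 0.0782, 0.335]
ee_rot: [3.141, 0.018, -0.006]
ft_force: [-0.2, 0.2, -2.0]
opening: 0.0244
gripper_force: 49.3
```

Emit:
jog_arm(rows=[{"offset": [0.001,0.04,0],"turn": [0,0,0],"claw": 0.02},{"offset": [0.001,0.04,0],"turn": [0,0,0],"claw": 0.02},{"offset": [0.001,0.04,0],"turn": [0,0,0],"claw": 0.02},{"offset": [0.001,0.04,0],"turn": [0,0,0],"claw": 0.02},{"offset": [0.001,0.04,0],"turn": [0,0,0],"claw": 0.02},{"offset": [0.001,0.04,0],"turn": [0,0,0],"claw": 0.02},{"offset": [0.001,0.03,0],"turn": [0,0,0],"claw": 0.02},{"offset": [0.001,0.016,0],"turn": [0,0,0],"claw": 0.02}])

```text
t: 14.35
position: [0.5432, -0.2085, 0.335]
ee_rot: [-3.14, -0.014, 0.005]
ft_force: [0.3, 0.3, -1.8]
opening: 0.0245
gripper_force: 49.3
```

Emit:
jog_arm(rows=[{"offset": [0,0,0.02],"turn": [0,0,0],"claw": 0.02},{"offset": [0,0,0.03],"turn": [0,0,0],"claw": 0.02},{"offset": [0,0,0],"turn": [0,0,0],"claw": 0.02},{"offset": [0,0,0],"turn": [0,0,0],"claw": 0.02}])

```text
t: 14.75
position: [0.5437, -0.2058, 0.2867]
ee_rot: [-3.14, -0.018, 0.003]
ft_force: [0.1, 0.3, -1.0]
opening: 0.0245
gripper_force: 49.3
```

```bash
python3 - <<'E'
from h import *
plan(.5438,-.2065,.219,.011)
E
```

```text
turn [-0.07  0.12  0.04] shift [0.0001 0.0007 0.0677] shift in present axes [0.0003 0.0008 0.0677]
```

Emit:
jog_arm(rows=[{"offset": [0,0.0008,0.03],"turn": [0,0,0],"claw": 0.02},{"offset": [0,0,0.025],"turn": [0,0,0],"claw": 0.02},{"offset": [0,0,0.013],"turn": [0,0,0],"claw": 0.02},{"offset": [0,0,0],"turn": [0,0,0],"claw": 0.02},{"offset": [0,0,0],"turn": [0,0,0],"claw": 0.02}])

```text
t: 15.25
position: [0.5442, -0.2072, 0.2209]
ee_rot: [3.141, 0.018, 0.003]
ft_force: [-0.2, 0.2, -0.6]
opening: 0.0243
gripper_force: 49.5
```

Emit:
jog_arm(rows=[{"offset": [0,0,0],"turn": [0,0,0],"claw": 0.03},{"offset": [0,0,0],"turn": [0,0,0],"claw": 0.04},{"offset": [0,0,0],"turn": [0,0,0],"claw": 0.04},{"offset": [0,0,-0.03],"turn": [0,0,0],"claw": 0.04},{"offset": [0,0,-0.04],"turn": [0,0,0],"claw": 0.04},{"offset": [0,0,-0.04],"turn": [0,0,0],"claw": 0.04},{"offset": [0,0,0],"turn": [0,0,0],"claw": 0.04},{"offset": [0,0,0],"turn": [0,0,0],"claw": 0.04}])

```text
t: 16.05
position: [0.5437, -0.2072, 0.3306]
ee_rot: [3.14, 0.017, 0.004]
ft_force: [-0.3, -0.2, -0.2]
opening: 0.0401
gripper_force: 0.0
```

```bash
python3 - <<'E'
from h import *
plan(.509,.1695,.30,-.303)
k=cam("wrist"); im=arm.grab_frame("wrist")
for x,z in((-.017,.072),(.035,.072),(.05,.07)):
  for g in (-.087,-.029):
    p=proj(k,place(np.array([[x,g,z]]),[.5435,-.1775,.011]))[0]; cv2.circle(im,tuple(int(v) for v in p),3,(255,0,255),-1)
cv2.imwrite("pics/w6.png",im)
E
```

```text
turn [ 0.05 -0.15 17.99] shift [-0.1455 -0.3491  0.0306] shift in present axes [-0.0306 -0.3771  0.0301]
```

View pics/w6.png

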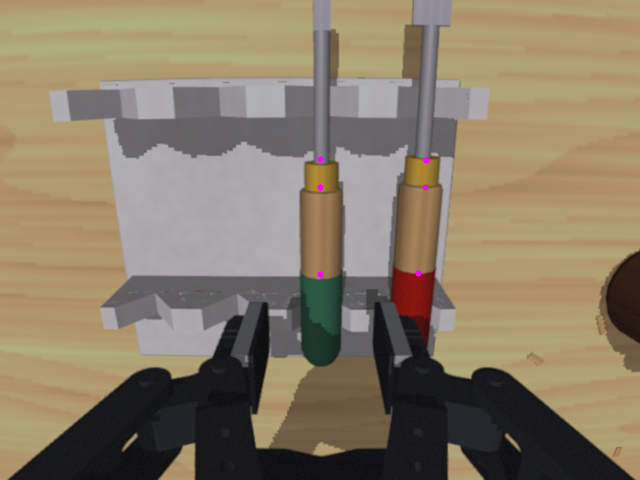

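Green and red both lie seated on their predicted marks, at (320,274) and (418,273). Next is yellow.

Emit:
jog_arm(rows=[{"offset": [0,0,0],"turn": [0,0,6],"claw": 0.04},{"offset": [0,0,0],"turn": [0,0,6],"claw": 0.04},{"offset": [0,0,0],"turn": [0,0,6],"claw": 0.04},{"offset": [-0.0162,-0.0388,0],"turn": [0,0,0],"claw": 0.04},{"offset": [-0.0162,-0.0388,0],"turn": [0,0,0],"claw": 0.04},{"offset": [-0.0162,-0.0388,0],"turn": [0,0,0],"claw": 0.04},{"offset": [-0.0162,-0.0388,0],"turn": [0,0,0],"claw": 0.04},{"offset": [-0.0162,-0.0388,0],"turn": [0,0,0],"claw": 0.04}])

```text
t: 16.9
position: [0.5236, 0.0037, 0.3273]
ee_rot: [3.105, -0.475, -0.005]
ft_force: [1.1, -0.3, 1.0]
opening: 0.04
gripper_force: 0.0
```

Emit:
jog_arm(rows=[{"offset": [-0.0162,-0.0388,0],"turn": [0,0,0],"claw": 0.04},{"offset": [-0.0162,-0.0388,0],"turn": [0,0,0],"claw": 0.04},{"offset": [-0.0162,-0.0388,0],"turn": [0,0,0],"claw": 0.04},{"offset": [-0.0162,-0.0388,0.03],"turn": [0,0,0],"claw": 0.04},{"offset": [0,0,0],"turn": [0,0,0],"claw": 0.04},{"offset": [0,0,0],"turn": [0,0,0],"claw": 0.04}])

```text
t: 17.5
position: [0.5083, 0.1688, 0.298]
ee_rot: [3.104, -0.471, -0.006]
ft_force: [0.4, -0.6, 0.7]
opening: 0.0401
gripper_force: 0.0
```

```bash
python3 -c "
from h import *
plan(.509,.1695,.2145,-.303)"
```

```text
turn [0.16 0.21 0.1 ] shift [ 0.0004 -0.0009  0.0835] shift in present axes [ 0.0007 -0.0011  0.0835]
```

Emit:
jog_arm(rows=[{"offset": [0,-0.001,0.02],"turn": [0,0,0],"claw": 0.04},{"offset": [0,0,0.034],"turn": [0,0,0],"claw": 0.04},{"offset": [0,0,0.03],"turn": [0,0,0],"claw": 0.04},{"offset": [0,0,0],"turn": [0,0,0],"claw": 0.04},{"offset": [0,0,0],"turn": [0,0,0],"claw": 0.02},{"offset": [0,0,0],"turn": [0,0,0],"claw": 0.02},{"offset": [0,0,0],"turn": [0,0,0],"claw": 0.02},{"offset": [0,0,0],"turn": [0,0,0],"claw": 0.02}], newtons=50)

```text
t: 18.3
position: [0.5097, 0.1691, 0.2177]
ee_rot: [-3.105, 0.474, -0.004]
ft_force: [0.4, -2.1, 2.1]
opening: 0.0245
gripper_force: 49.3
```

Emit:
jog_arm(rows=[{"offset": [0,0,0],"turn": [0,0,0],"claw": 0.02},{"offset": [0,0,-0.02],"turn": [0,0,0],"claw": 0.02},{"offset": [0,0,-0.03],"turn": [0,0,0],"claw": 0.02},{"offset": [0,0,-0.035],"turn": [0,0,0],"claw": 0.02},{"offset": [0,0,-0.035],"turn": [0,0,0],"claw": 0.02},{"offset": [0,0,0],"turn": [0,0,0],"claw": 0.02},{"offset": [0,0,0],"turn": [0,0,0],"claw": 0.02}])

```text
t: 19.0
position: [0.5091, 0.1693, 0.3367]
ee_rot: [-3.105, 0.474, -0.002]
ft_force: [-0.9, 0.3, -2.1]
opening: 0.0245
gripper_force: 49.2
```

```bash
python3 -c "
from h import *
plan(.5432,-.1485,.335,.011)"
```

```text
turn [ -0.03  -0.07 -17.99] shift [0.0306 0.3182 0.0017] shift in present axes [0.1274 0.2932 0.0017]
```

Emit:
jog_arm(rows=[{"offset": [0,0,0],"turn": [0,0,-4],"claw": 0.02},{"offset": [0,0,0],"turn": [0,0,-5],"claw": 0.02},{"offset": [0,0,0],"turn": [0,0,-5],"claw": 0.02},{"offset": [0,0,0],"turn": [0,0,-4],"claw": 0.02},{"offset": [0.0034,0.025,0],"turn": [0,0,0],"claw": 0.02},{"offset": [0.0034,0.04,0],"turn": [0,0,0],"claw": 0.02},{"offset": [0.0034,0.04,0],"turn": [0,0,0],"claw": 0.02},{"offset": [0.0034,0.04,0],"turn": [0,0,0],"claw": 0.02}])

```text
t: 19.8
position: [0.524, 0.0231, 0.3341]
ee_rot: [-3.141, -0.018, 0.006]
ft_force: [0.9, 0.9, -1.3]
opening: 0.0246
gripper_force: 49.2
```

Emit:
jog_arm(rows=[{"offset": [0.0034,0.04,0],"turn": [0,0,0],"claw": 0.02},{"offset": [0.0034,0.04,0],"turn": [0,0,0],"claw": 0.02},{"offset": [0.0034,0.04,0],"turn": [0,0,0],"claw": 0.02},{"offset": [0.0034,0.035,0],"turn": [0,0,0],"claw": 0.02},{"offset": [0.0034,0.018,0],"turn": [0,0,0],"claw": 0.02},{"offset": [0,0,0.049],"turn": [0,0,0],"claw": 0.02},{"offset": [0,0,0],"turn": [0,0,0],"claw": 0.02},{"offset": [0,0,0],"turn": [0,0,0],"claw": 0.02}])

```text
t: 20.6
position: [0.5431, -0.1477, 0.286]
ee_rot: [-3.14, -0.019, 0.006]
ft_force: [0.5, -0.4, -1.0]
opening: 0.0244
gripper_force: 49.3
```

```bash
python3 -c "
from h import *
plan(.5432,-.1485,.2185,.011)"
```

```text
turn [-0.1   0.23  0.04] shift [0.0001 0.0008 0.0675] shift in present axes [0.0004 0.0009 0.0675]
```

Emit:
jog_arm(rows=[{"offset": [0,0.0008,0.03],"turn": [0,0,0],"claw": 0.02},{"offset": [0,0,0.025],"turn": [0,0,0],"claw": 0.02},{"offset": [0,0,0.013],"turn": [0,0,0],"claw": 0.02},{"offset": [0,0,0],"turn": [0,0,0],"claw": 0.02},{"offset": [0,0,0],"turn": [0,0,0],"claw": 0.02}])

```text
t: 21.1
position: [0.5439, -0.149, 0.2211]
ee_rot: [3.141, 0.018, 0.003]
ft_force: [-0.0, 0.5, -0.9]
opening: 0.0245
gripper_force: 49.5
```

Emit:
jog_arm(rows=[{"offset": [0,0,0],"turn": [0,0,0],"claw": 0.03},{"offset": [0,0,0],"turn": [0,0,0],"claw": 0.04},{"offset": [0,0,0],"turn": [0,0,0],"claw": 0.04},{"offset": [0,0,-0.03],"turn": [0,0,0],"claw": 0.04},{"offset": [0,0,-0.04],"turn": [0,0,0],"claw": 0.04},{"offset": [0,0,-0.04],"turn": [0,0,0],"claw": 0.04},{"offset": [0,0,0],"turn": [0,0,0],"claw": 0.04},{"offset": [0,0,0],"turn": [0,0,0],"claw": 0.04}])

```text
t: 21.9
position: [0.5433, -0.1492, 0.3305]
ee_rot: [3.141, 0.017, 0.004]
ft_force: [0.2, 0.2, -0.6]
opening: 0.0398
gripper_force: 0.0
```

```bash
python3 -c "
from h import *
plan(.4917,.1142,.30,-.303)"
```

```text
turn [ 0.03 -0.15 17.99] shift [-0.1279 -0.236   0.0305] shift in present axes [-0.0488 -0.264   0.0301]
```

Emit:
jog_arm(rows=[{"offset": [0,0,0],"turn": [0,0,6],"claw": 0.04},{"offset": [0,0,0],"turn": [0,0,6],"claw": 0.04},{"offset": [0,0,0],"turn": [0,0,6],"claw": 0.04},{"offset": [-0.0213,-0.0395,0],"turn": [0,0,0],"claw": 0.04},{"offset": [-0.0213,-0.0395,0],"turn": [0,0,0],"claw": 0.04},{"offset": [-0.0213,-0.0395,0],"turn": [0,0,0],"claw": 0.04},{"offset": [-0.0213,-0.0395,0],"turn": [0,0,0],"claw": 0.04},{"offset": [-0.0213,-0.0395,0],"turn": [0,0,0],"claw": 0.04}])

```text
t: 22.7
position: [0.4996, 0.0726, 0.3274]
ee_rot: [3.105, -0.475, -0.005]
ft_force: [1.7, -0.0, -0.1]
opening: 0.04
gripper_force: 0.0
```

Emit:
jog_arm(rows=[{"offset": [-0.0213,-0.0395,0.02],"turn": [0,0,0],"claw": 0.04},{"offset": [0,0,0.01],"turn": [0,0,0],"claw": 0.04},{"offset": [0,0,0],"turn": [0,0,0],"claw": 0.04},{"offset": [0,0,0],"turn": [0,0,0],"claw": 0.04}])

```text
t: 23.1
position: [0.4921, 0.1144, 0.2985]
ee_rot: [3.105, -0.475, -0.002]
ft_force: [-0.3, -0.4, 0.3]
opening: 0.0402
gripper_force: 0.0
```

```bash
python3 -c "
from h import *
plan(.4917,.1142,.2145,-.303)"
```

```text
turn [ 0.06  0.08 -0.05] shift [-0.0004  0.0003  0.084 ] shift in present axes [-0.0002  0.0002  0.084 ]
```

Emit:
jog_arm(rows=[{"offset": [0,0,0.02],"turn": [0,0,0],"claw": 0.04},{"offset": [0,0,0.034],"turn": [0,0,0],"claw": 0.04},{"offset": [0,0,0.03],"turn": [0,0,0],"claw": 0.04},{"offset": [0,0,0],"turn": [0,0,0],"claw": 0.04},{"offset": [0,0,0],"turn": [0,0,0],"claw": 0.02},{"offset": [0,0,0],"turn": [0,0,0],"claw": 0.02},{"offset": [0,0,0],"turn": [0,0,0],"claw": 0.02},{"offset": [0,0,0],"turn": [0,0,0],"claw": 0.02}], newtons=50)

```text
t: 23.9
position: [0.4927, 0.1143, 0.2173]
ee_rot: [3.104, -0.475, 0.004]
ft_force: [-2.3, -6.0, 1.7]
opening: 0.0244
gripper_force: 49.1
```

Emit:
jog_arm(rows=[{"offset": [0,0,0],"turn": [0,0,0],"claw": 0.02},{"offset": [0,0,-0.02],"turn": [0,0,0],"claw": 0.02},{"offset": [0,0,-0.03],"turn": [0,0,0],"claw": 0.02},{"offset": [0,0,-0.035],"turn": [0,0,0],"claw": 0.02},{"offset": [0,0,-0.035],"turn": [0,0,0],"claw": 0.02},{"offset": [0,0,0],"turn": [0,0,0],"claw": 0.02},{"offset": [0,0,0],"turn": [0,0,0],"claw": 0.02}])

```text
t: 24.6
position: [0.4922, 0.1151, 0.3374]
ee_rot: [-3.104, 0.474, -0.007]
ft_force: [-0.9, -0.3, -1.4]
opening: 0.0244
gripper_force: 49.1
```

```bash
python3 -c "
from h import *
plan(.5425,-.0905,.335,.011)"
```

```text
turn [ -0.09  -0.24 -18.01] shift [0.048  0.2061 0.0024] shift in present axes [0.1094 0.1812 0.0024]
```

Emit:
jog_arm(rows=[{"offset": [0,0,0],"turn": [0,0,-4],"claw": 0.02},{"offset": [0,0,0],"turn": [0,0,-5],"claw": 0.02},{"offset": [0,0,0],"turn": [0,0,-5],"claw": 0.02},{"offset": [0,0,0],"turn": [0,0,-4],"claw": 0.02},{"offset": [0.008,0.025,0],"turn": [0,0,0],"claw": 0.02},{"offset": [0.008,0.04,0],"turn": [0,0,0],"claw": 0.02},{"offset": [0.008,0.04,0],"turn": [0,0,0],"claw": 0.02},{"offset": [0.008,0.04,0],"turn": [0,0,0],"claw": 0.02}])

```text
t: 25.4
position: [0.5256, -0.0309, 0.3342]
ee_rot: [-3.141, -0.018, 0.002]
ft_force: [0.0, 0.6, -1.0]
opening: 0.0245
gripper_force: 49.1
```

Emit:
jog_arm(rows=[{"offset": [0.008,0.04,0],"turn": [0,0,0],"claw": 0.02},{"offset": [0.008,0.021,0],"turn": [0,0,0],"claw": 0.02},{"offset": [0,0,0.049],"turn": [0,0,0],"claw": 0.02},{"offset": [0,0,0],"turn": [0,0,0],"claw": 0.02},{"offset": [0,0,0],"turn": [0,0,0],"claw": 0.02}])

```text
t: 25.9
position: [0.542, -0.0901, 0.2852]
ee_rot: [-3.14, -0.018, 0.006]
ft_force: [0.4, -0.5, -0.2]
opening: 0.0246
gripper_force: 49.2
```

```bash
python3 -c "
from h import *
plan(.5425,-.0905,.2175,.011)"
```

```text
turn [-0.06  0.22  0.01] shift [0.0005 0.0004 0.0677] shift in present axes [0.0008 0.0005 0.0677]
```

Emit:
jog_arm(rows=[{"offset": [0,0.0005,0.03],"turn": [0,0,0],"claw": 0.02},{"offset": [0,0,0.025],"turn": [0,0,0],"claw": 0.02},{"offset": [0,0,0.0125],"turn": [0,0,0],"claw": 0.02},{"offset": [0,0,0],"turn": [0,0,0],"claw": 0.02},{"offset": [0,0,0],"turn": [0,0,0],"claw": 0.02}])

```text
t: 26.4
position: [0.5429, -0.0907, 0.2207]
ee_rot: [3.141, 0.018, 0.004]
ft_force: [-0.1, -0.1, -0.9]
opening: 0.0244
gripper_force: 49.4
```

Emit:
jog_arm(rows=[{"offset": [0,0,0],"turn": [0,0,0],"claw": 0.03},{"offset": [0,0,0],"turn": [0,0,0],"claw": 0.04},{"offset": [0,0,0],"turn": [0,0,0],"claw": 0.04},{"offset": [0,0,-0.03],"turn": [0,0,0],"claw": 0.04},{"offset": [0,0,-0.04],"turn": [0,0,0],"claw": 0.04},{"offset": [0,0,-0.04],"turn": [0,0,0],"claw": 0.04},{"offset": [0,0,-0.04],"turn": [0,0,0],"claw": 0.04},{"offset": [0,0.04,-0.02],"turn": [0,0,0],"claw": 0.04}])

```text
t: 27.2
position: [0.543, -0.1283, 0.3939]
ee_rot: [3.141, 0.026, 0.011]
ft_force: [0.5, -0.3, 1.2]
opening: 0.0397
gripper_force: 0.0
```

Emit:
jog_arm(rows=[{"offset": [0,0.04,0],"turn": [0,0,0],"claw": 0.04},{"offset": [0,0,0],"turn": [0,0,0],"claw": 0.04},{"offset": [0,0,0],"turn": [0,0,0],"claw": 0.04}])

```text
t: 27.5
position: [0.543, -0.1714, 0.3887]
ee_rot: [-3.141, -0.015, 0.0]
ft_force: [0.2, 0.0, -0.7]
opening: 0.0398
gripper_force: 0.0
```

```bash
python3 - <<'E'
from h import *
k=cam("wrist"); im=arm.grab_frame("wrist")
for x,z in((-.017,.072),(.035,.072),(.05,.07),(.155,.062)):
  for g in (-.087,-.029,.029,.087):
    p=proj(k,place(np.array([[x,g,z]]),[.5435,-.1775,.011]))[0]; cv2.circle(im,tuple(int(v) for v in p),2,(255,0,255),-1)
cv2.imwrite("pics/w7.png",im); cv2.imwrite("pics/s7.png",cv2.resize(arm.grab_frame("scene")[130:370,120:440],None,fx=2,fy=2))
E
```

```text
(no output)
```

View pics/w7.png

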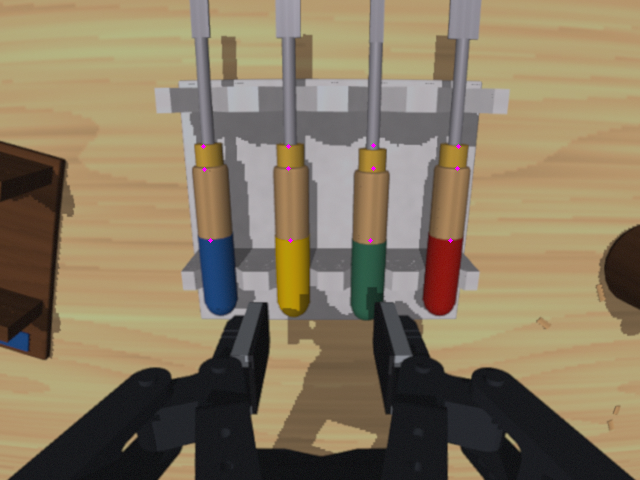

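View pics/s7.png

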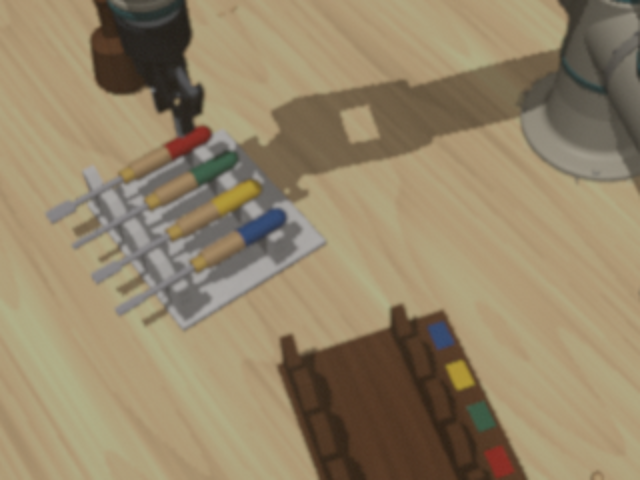

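Both views show blue, yellow, green and red seated from left to right, with their colour/wood boundaries near row 240 on the predicted marks. The tags run in the opposite order, and nothing is held, so I hand the job in.

```bash
python3 -c "
from rig import arm
print(arm.close_job())"
```

```text
the job is handed in; nothing more can be done
None
```

All four gouges are seated in the white bench rack in reversed order (blue, yellow, green, red from left to right), the gripper is empty, and the job was handed in at about 27.6 s of the 106 s limit; no verdict was returned.

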